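# Load a power pack into the bench tester, set its push-to-turn selector and start it

### The arm

A 6-joint arm with a two-finger parallel gripper is mounted at the origin on the work surface. World frame = base frame: x ahead of the robot, y to its left, z up, the work surface at z = 0. Lengths are in mm, angles in rad, forces in N, time in s.
With the tool pointing down it reaches from about 350 to 975 mm from the base axis. Payload 7.1 kg.
Tool frame: the origin (TCP) lies midway between the tips of the shut fingers; the grasp point (between the pads) lies 19 mm behind it; z points along the fingers, y is the line along which they close (so a half turn about z gives the same grasp; the last joint's range is limited). The gripper opens to 88 mm and grips with 3 to 60 N. Pads are 20 mm wide; open, the fingers measure 115 mm over their backs; the gripper's body (75 mm by 178 mm) begins 61 mm behind the grasp point.
Start: joints at [-1.349, 0.423, 1.63, -0, 1.089, -0.019], TCP at [149.069, -606.946, 222.675] pointing down, gripper open.
Joint ranges: [-3, 3], [-0.9, 2.11], [0.09, 2.58], [-1.31, 4.45], [0.11, 2.69], [-2.54, 2.54]. Speed limits (rad/s): [2.39, 2.39, 3.01, 3.14, 3.14, 3.14].

### API

Orientations are given as [roll, pitch, yaw] about the fixed x, y, z axes, in that order (R = Rz(yaw) Ry(pitch) Rx(roll)).
In Python, from station import sensors, optics, ctrl gives the robot as it stands. The module is installed in compiled form; this text tells all that it offers.
- The arm moves only by the tool play_rows, never from a script. Its argument "targets" is a list of rows, each a list of 6 numbers: the shift along the tool's x, y, z normalised to -1 to 1, where 1 is 0.06 m, then the turn, a rotation vector about the tool's x, y, z normalised to -1 to 1, where 1 is 0.15 rad. In form: [[tx, ty, tz, wx, wy, wz], ...]. A call has 1 to 5 rows; each row shifts and turns the commanded pose from where the row before left it, along the tool's axes as they then stand; what a row does not reach is not made up. A row lasts 1/8 s, in which the tool goes at most 62.5 mm and 10.7 degrees, less where a joint would pass 70% of its speed; a pose out of reach is approached as far as the arm can. A call with a number of a shift or a turn outside -1 to 1 is refused whole. A call with a gripper value outside its range is refused whole. "fingers" is the opening, from 0 (shut) to 1 (fully open), set as the call begins (left out, the last holds). The fingers move at their own pace and stop on an object; "squeeze" is the grip in N (left out, the last holds). Time passes only in rows, so rows that do not move let the fingers close. It gives the time, the measured TCP pose, the force, the opening and the grip force at its end, in the units of the state.
- sensors.state(): the state, without advancing time (a new reading comes with each control period).
- optics.read_camera(name): name is "scene" or "top" or "wrist"; returns a dict with "pixels" (400x640x3 uint8, red, green, blue), "fx", "fy", "cx", "cy" (pixels), "dist" ([k1, k2, p1, p2, k3] as OpenCV has them; the pictures are not rectified), "world_from_camera" (4x4, takes a point from camera to world coordinates). Camera axes: x right, y down, z forward; pixel columns grow to the right and rows downward; lengths in mm; the calibration is good to about 2 mm. A picture is of the moment at which its call begins. There is no depth.
- ctrl.close_job(): hands the job in; it is judged then, once.
The state is a dict: "time": time; "joint_pos": joint angles; "joint_vel": joint speeds; "tau": joint torques, N m; "eef_pos": TCP position; "eef_rot": TCP orientation; "contact_force": force on the tool from outside, world axes, zero at the start; "moment": the same for the moment, N m; "finger_gap": opening from 0.0 (shut) to 1.0 (fully open); "finger_force": force on a finger pad.
Only numpy, scipy, OpenCV 4.12 (cv2) and the standard library are available. Lean on these libraries where they do the work, as an engineer would, in place of code of your own. Each camera call takes 0.05 s, during which the arm holds its last target. There are 200 camera calls.

### The job

Take the power pack (the middle-height rectangular block) out of its rack bay and set it upright and fully home in the tester's nest, either way round; it can be taken only by its ends in the rack and only by its sides in the nest, so put it down in between, for example on the mat, and take it again. Then push the selector knob in, turn it until it points at the big brass head and let it spring back out, and after that press the tester's dome key just past its click and let it up, without driving it on to its stop. Leave everything else where it is.

Things in the scene. Friction and masses are not known exactly. Their poses are not given: they have to be found in the camera images.
- console: Pack tester, fixed: grey box 200 x 280 x 55 mm (x, y, z); origin at the centre of its underside, z up. Its x points away from the robot, turned up to 0.2 rad. On its top (55 mm above the bench), in its frame: nest at (0, +85) mm, selector axis at (-20, -35) mm, dome key at (-20, -115) mm. It stands left or right on the bench, the rack on the other side.
- nest (a point): Centre of the seated pack: 19 mm above the console's top, axes as the console's. The pack stands on the console's top between two black end blocks, 61 mm apart along x (block 14 mm thick, 51 mm wide, 42 mm high), and between four corner cheeks (14 mm high, 39 mm apart in y, 6 mm thick) that reach 7.5 mm into the pocket from each block, so its +y and -y sides are free over 46 mm.
- nest_mouth (a point): Centre of the nest at the height of the end blocks' tops, 42 mm above the console's top: the pack (38 mm high) goes in straight down from above; fingers at its ends would stand on the blocks.
- pack_center (a point): Centre of the power pack (half-way up): loose black block 56 (x) x 34 (y) x 38 (z) mm, 0.15 to 0.31 kg, with a brass strip on each end (+x and -x). It starts upright in one of the rack's three bays, its length along the rack's x.
- rack: Fixed aluminium rack: base plate 130 x 150 x 4 mm, origin at the centre of its underside, turned up to 0.35 rad; four walls 72 mm long (x), 6 mm thick, tops 48 mm above the bench, at y = -72, -24, 24, 72 mm, make three bays 42 mm wide, open at both ends and above. The pack's top lies 6 mm below the walls' tops, 4 mm from them: fingers fit only at its ends, inside the bay.
- mat: Black rubber mat fixed on the bench between tester and rack, 110 x 110 x 2 mm, origin at the centre of its underside: clear space to put the pack down.
- dial_grip (a point): On the selector's vertical axis, 37 mm above the console's top while out: where to grip. Round black knob, 36 mm diameter, from 13 to 46 mm above the console's top, on a round skirt of 46 mm diameter whose top is 14 mm above the console's top (keep fingertips above it). It points along its x: white line on the top and a point on the skirt.
- dial (a joint): Angle of the selector (rad), counter-clockwise from above positive, 0 along the console's +x. Five positions: -1.222, -0.611, 0, 0.611, 1.222 (35 degrees apart), 0.07 play either side; starts at the middle one. Locked in each while out; turns freely either way while pushed in fully (6 mm or more); let go within 0.07 of a position it springs out by itself; else it stays in.
- selector_push (a joint): How far the selector knob is pushed in (m): 0 out, 0.008 at its stop, straight down. Spring: 4.5 N at the start, 10 N at 6 mm, 11.7 N at 8 mm.
- pointer (a point): The point, on the circle of the brass heads (46 mm from the knob's axis), at which the knob points; turns with the knob.
- mark_head (a point): Centre of the top of the big brass head, 16 mm diameter, 8 mm high above the console's top, 46 mm from the selector's axis: it marks the wanted position, any but the middle one. Small brass heads (7 mm diameter, 3 mm high) stand at the three others.
- key_top (a point): Centre of the top of the dome key, 16 mm above the console's top when up: a round grey key, 25 mm diameter with a slightly domed top, in a black collar of 36 mm diameter and 6 mm height. Press straight down.
- key (a joint): How far the key is pressed (m): 0 up, 0.009 at its stop. Force 1.5 N at first, 4.5 N at 2 mm, then drops (the click) to 3.2 N at 4 mm and 2.5 N at 5.5 mm, then rises to 5 N at 7.7 mm, just before its stop. It comes up by itself.
- can: Bystander in a bay: aluminium can, 33 mm diameter, 50 mm high; origin at the centre of its underside.
- slab: Bystander in a bay: low black block 56 x 34 x 18 mm; origin at the centre of its underside.
- bottle: Bystander beyond the mat: white bottle, 56 mm diameter, 150 mm high; origin at the centre of its underside.
- screwdriver: Bystander between robot and mat: screwdriver lying across, 110 mm long along its x; origin under its middle, at bench height.
- tape: Bystander near the robot: roll of tape, 80 mm diameter, 24 mm high; origin at the centre of its underside.
- cup: Bystander near the robot: white cup, 70 mm diameter, 70 mm high; origin at the centre of its underside.

How it is judged:
By the outcome, as a careful person would: the job done as asked, in the order asked, and still so for the second after the job is handed in, with the robot touching nothing.
It also fails if it takes over 72 s, if anything falls off the work surface, if the arm or the gripper's body presses on something with over 40 N, if the wrist force passes 120 N, or if a joint passes its speed limit or range.

## Working session

There is one attempt and no reset: what is moved stays moved. The work goes in short steps, Python scripts to look and compute and a tool call to move; the robot and the scene stay as the last step left them, time stands still between calls to the robot, and variables do not carry over. Pictures are saved under pics/ and viewed, at most 10 in all, crops included, and the job is handed in when it is done.

Besides the shell and the picture viewer there is one more tool, called after "Emit:" as a command line: name --pt "numbers of a row" for each row, then --argument value for the rest. play_rows: Moves the arm, as the interface text tells. Scaled input: -1 to 1 covers 0.06 m each way for a shift and 0.15 rad each way for a turn. Its arguments: {"type":"object","properties":{"targets":{"type":"array","items":{"type":"array","items":{"type":"number"}}},"fingers":{"type":"number"},"squeeze":{"type":"number"}},"required":["targets"]}

```bash
mkdir -p pics
cat > h.py <<'E'
import numpy as np, cv2, json
from station import sensors, optics, ctrl
from scipy.spatial.transform import Rotation as R
def snap(name,fn):
    c=optics.read_camera(name); cv2.imwrite(f'pics/{fn}.png',c['pixels'][:,:,::-1])
    np.savez(f'pics/{fn}.npz',**{k:np.array(v) for k,v in c.items()}); return c
def load(fn): return dict(np.load(f'pics/{fn}.npz'))
def KD(c): return np.array([[c['fx'],0,c['cx']],[0,c['fy'],c['cy']],[0,0,1]],float),np.array(c['dist'],float)
def ray(c,uv,z):
    K,D=KD(c); T=np.array(c['world_from_camera'])
    p=cv2.undistortPoints(np.array(uv,float).reshape(-1,1,2),K,D).reshape(-1,2)
    d=np.c_[p,np.ones(len(p))]@T[:3,:3].T; o=T[:3,3]
    return o+d*((np.broadcast_to(z,len(p))-o[2])/d[:,2])[:,None]
def proj(c,P):
    K,D=KD(c); T=np.linalg.inv(np.array(c['world_from_camera']))
    return cv2.projectPoints(np.array(P,float).reshape(-1,1,3),cv2.Rodrigues(T[:3,:3])[0],T[:3,3],K,D)[0].reshape(-1,2)
def crop(fn,out,u0,v0,w,h,s):
    im=cv2.imread(f'pics/{fn}.png')[v0:v0+h,u0:u0+w]; cv2.imwrite(f'pics/{out}.png',cv2.resize(im,None,fx=s,fy=s,interpolation=cv2.INTER_CUBIC))
E
python3 - <<'E'
from h import *
np.set_printoptions(precision=3,suppress=True)
print(sensors.state())
a=snap('top','top0');b=snap('scene','scene0')
for c in(a,b):print(c['fx'],c['dist'],np.array(c['world_from_camera']))
E
```

```text
{'time': 0.0, 'joint_pos': array([-1.349,  0.424,  1.631, -0.   ,  1.089, -0.019]), 'joint_vel': array([ 0.001, -0.   ,  0.003,  0.   ,  0.001, -0.002]), 'tau': array([ -0.   , -54.462, -27.367,   0.064,   0.023,  -0.   ]), 'eef_pos': array([ 148.938, -606.413,  221.887]), 'eef_rot': array([-3.14 , -0.   ,  0.241]), 'contact_force': array([-0.214, -1.088,  0.05 ]), 'moment': array([-0.012,  0.   , -0.018]), 'finger_force': 0.0, 'finger_gap': 1.0037895978491276}
488.9082203760713 [-0.097  0.     0.     0.     0.   ] [[  -0.029   -0.995    0.095  411.625]
 [  -1.       0.03     0.008  -36.099]
 [  -0.011   -0.095   -0.995 1151.963]
 [   0.       0.       0.       1.   ]]
442.44843854380593 [-0.01  0.    0.    0.    0.  ] [[  -0.226    0.687   -0.691 1214.177]
 [   0.974    0.168   -0.151  127.375]
 [   0.013   -0.707   -0.707  767.742]
 [   0.       0.       0.       1.   ]]
```

View pics/top0.png

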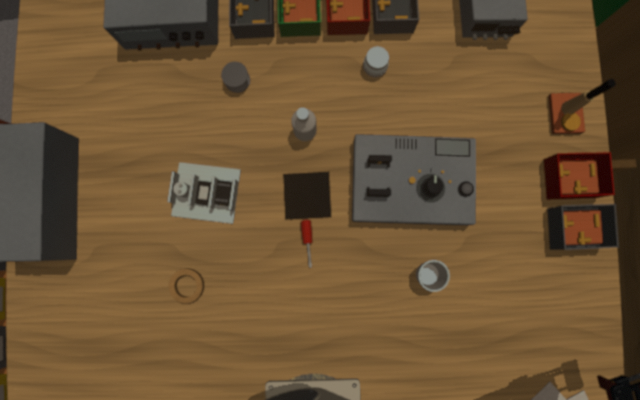

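The top view shows the console on the right (corners about (353,135) to (476,223)), the mat at (307,195), and the rack on the left at (204,192) with the can in the left bay. I'll enlarge the rack and the console.

Run:
```python
from h import *
im=cv2.imread('pics/top0.png')
im=cv2.convertScaleAbs(im,alpha=1.6,beta=15)
a=cv2.resize(im[155:230,160:250],None,fx=6,fy=6,interpolation=cv2.INTER_CUBIC)
cv2.imwrite('pics/rack.png',a)
b=cv2.resize(im[125:233,345:485],None,fx=5.5,fy=5.5,interpolation=cv2.INTER_CUBIC)
cv2.imwrite('pics/cons.png',b)
```

```text
(no output)
```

View pics/rack.png

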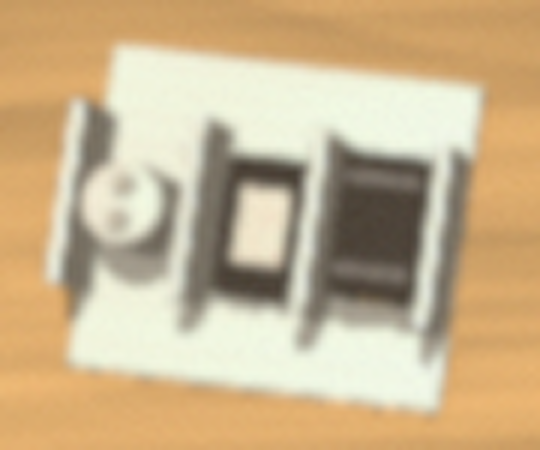

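View pics/cons.png

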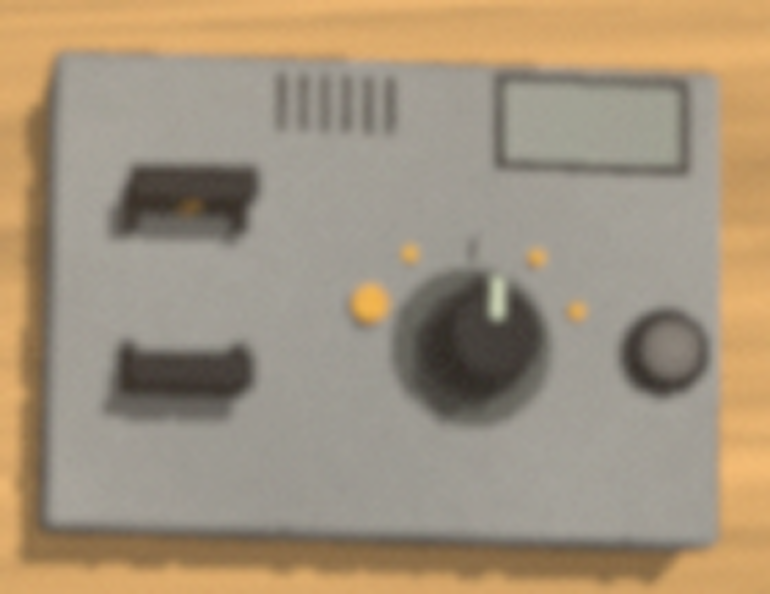

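The right bay block (about (222,193) full-image) looks taller, with its near end visible. The middle one with the label looks like the low slab. The big head is leftmost, about +1.222. Next I'll fit poses and overlay them on the scene view.

```bash
cat > fit.py <<'E'
from h import *
from scipy.optimize import least_squares
def T(p,L): 
    L=np.array(L,float); c,s=np.cos(p[2]),np.sin(p[2])
    return np.c_[p[0]+c*L[:,0]-s*L[:,1],p[1]+s*L[:,0]+c*L[:,1],L[:,2]]
def fit(c,L,uv,p0): 
    r=least_squares(lambda p:(proj(c,T(p,L))-uv).ravel(),p0,x_scale=[100,100,1],loss='soft_l1'); return r.x,r.fun.reshape(-1,2)
E
python3 - <<'E'
from fit import *
np.set_printoptions(precision=3,suppress=True)
c=load('top0'); s=load('scene0')
rk,res=fit(c,[[65,75,4],[65,-75,4],[-65,-75,4],[-65,75,4]],np.array([[115,45],[483,87],[437,410],[68,365]])/6-1/2+1/12+[160,155],[540,200,0]); print(rk,res)
h=lambda a,z:[-20+46*np.cos(a),-35+46*np.sin(a),z]
L=[[100,140,55],[100,-140,55],[-100,140,55],h(1.222,63),h(.611,58),h(-.611,58),h(-1.222,58),[-20,-115,71]]
uv=np.array([[60,52],[718,75],[45,525],[369,303],[410,254],[537,257],[577,310],[668,350]])/5.5-.5+.09+[345,125]
cn,res=fit(c,L,uv,[540,-260,0]); print(cn,res)
m=ray(c,[[284,174],[329,172],[331,217],[286,219]],2); print('mat',m.mean(0),m)
print('bay y of block tops', [T(rk,[[0,y,42]]) for y in(48,0,-48)])
im=cv2.convertScaleAbs(cv2.imread('pics/scene0.png'),alpha=1.5,beta=10)
print(s['pixels'].shape)
S=2;im=cv2.resize(im,None,fx=S,fy=S,interpolation=cv2.INTER_CUBIC)
def poly(p,L,col):
    q=np.round((proj(s,T(p,L))+.5)*S-.5).astype(int); cv2.polylines(im,[q.reshape(-1,1,2)],True,col,1)
poly(rk,[[65,75,4],[65,-75,4],[-65,-75,4],[-65,75,4]],(0,0,255))
for z in(22,42):poly(rk,[[28,-31,z],[28,-65,z],[-28,-65,z],[-28,-31,z]],(0,255,0))
poly(cn,[[100,140,55],[100,-140,55],[-100,-140,55],[-100,140,55]],(0,0,255))
for L in L[3:]: poly(cn,[L,L],(255,0,255)); cv2.circle(im,tuple(np.round(proj(s,T(cn,[L]))[0]*S).astype(int)),3,(255,0,255),1)
q=np.vstack([proj(s,T(rk,[[0,0,0]])),proj(s,T(cn,[[0,0,0]]))]);print(q)
u0=int(min(q[:,0])*S-200);v0=int(q[:,1].mean()*S-250)
u0=max(u0,0);v0=max(v0,0)
np.save('poses.npy',[rk,cn]); cv2.imwrite('pics/ov.png',im[v0:v0+500,u0:u0+800])
E
```

```text
[550.781 241.26   -0.15 ] [[ 0.01  -0.171]
 [-0.096 -0.08 ]
 [ 0.179  0.19 ]
 [-0.094  0.054]]
[ 561.167 -248.031   -0.064] [[-1.053 -0.833]
 [ 0.653 -0.587]
 [-0.683  0.505]
 [ 0.252  0.101]
 [-0.072 -0.026]
 [-0.071  0.241]
 [-0.06   0.444]
 [ 1.038 -0.085]]
mat [535.844  -1.8     2.   ] [[588.741  52.667   2.   ]
 [590.179 -54.464   2.   ]
 [482.994 -55.783   2.   ]
 [481.461  50.381   2.   ]]
bay y of block tops [array([[557.932, 288.724,  42.   ]]), array([[550.781, 241.26 ,  42.   ]]), array([[543.631, 193.796,  42.   ]])]
(400, 640, 3)
[[435.656 242.252]
 [226.915 207.585]]
```

View pics/ov.png

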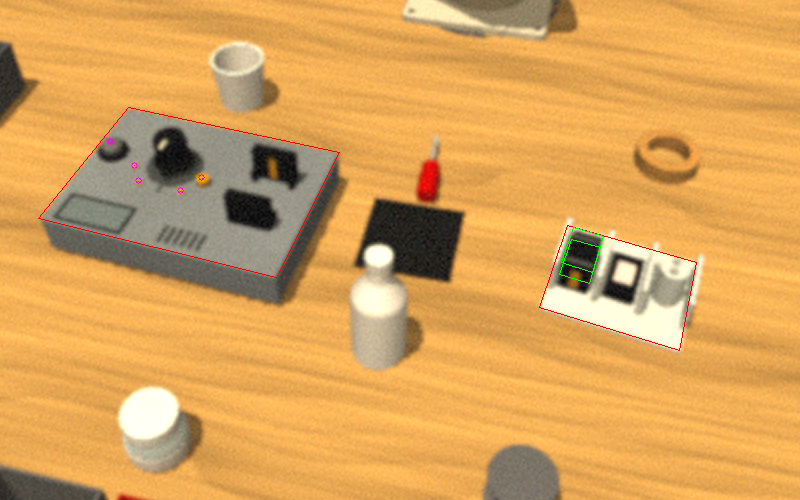

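The overlay fits. The tall block with the brass end is in the y=-48 bay of the rack, at about (578,262) in the crop. Now I'll write the planner and move to a hover.

```bash
cat >> h.py <<'E'
def plan(x,y,z,yaw,n=None,pos=None,rot=None,rr=None):
    """rows (rounded) from the current pose (or given) to a tool-down pose"""
    st=sensors.state(); p=np.array(st['eef_pos'] if pos is None else pos,float); Rm=R.from_euler('xyz',st['eef_rot'] if rot is None else rot)
    G=R.from_euler('xyz',[np.pi,0,yaw]); g=np.array([x,y,z],float)
    d=np.linalg.norm(g-p); w=(Rm.inv()*G).magnitude()
    n=n or max(1,int(np.ceil(max(d/56,w/.14)-1e-6))); out=[]
    for i in range(n):
        k=n-i; s=Rm.inv().apply((g-p)/k)/60; rv=(Rm.inv()*G).as_rotvec()/k/.15
        r=np.round(np.r_[s,rv],3); p=p+Rm.apply(r[:3]*60); Rm=Rm*R.from_rotvec(r[3:]*.15); out.append(r.tolist())
    for i in range(0,n,5): print(json.dumps(out[i:i+5]))
    return p,Rm.as_euler('xyz')
E
python3 - <<'E'
from h import *
from fit import T
rk,cn=np.load('poses.npy'); c=load('top0')
q=ray(c,[[224,181],[221.5,205.2]],42); print(q, T(rk,[[28,-48,42],[-28,-48,42]]))
plan(535,194,190,rk[2]+np.pi/2)
E
```

```text
[[570.80999497 188.43887124  42.        ]
 [515.02775694 194.81113905  42.        ]] [[571.31842042 189.62442312  42.        ]
 [515.94327879 197.96670635  42.        ]]
[[0.589, -0.714, 0.034, -0.0, -0.0, -0.492], [0.64, -0.668, 0.034, -0.001, -0.0, -0.492], [0.688, -0.619, 0.034, -0.0, -0.0, -0.492], [0.732, -0.567, 0.034, -0.0, -0.0, -0.492], [0.772, -0.512, 0.034, -0.0, -0.0, -0.492]]
[[0.807, -0.453, 0.034, -0.001, -0.001, -0.492], [0.838, -0.393, 0.034, -0.0, -0.0, -0.492], [0.865, -0.33, 0.034, -0.001, -0.001, -0.492], [0.887, -0.265, 0.034, -0.0, -0.0, -0.492], [0.904, -0.199, 0.034, -0.001, -0.001, -0.492]]
[[0.916, -0.131, 0.034, -0.0, -0.0, -0.492], [0.924, -0.064, 0.034, -0.001, -0.001, -0.492], [0.926, 0.005, 0.034, -0.0, -0.0, -0.491], [0.923, 0.073, 0.033, -0.001, -0.001, -0.492], [0.915, 0.141, 0.034, -0.0, -0.0, -0.491]]
[[0.902, 0.207, 0.033, -0.001, -0.001, -0.492]]
```

Emit:
play_rows --pt "0.589 -0.714 0.034 0 0 -0.492" --pt "0.64 -0.668 0.034 0 0 -0.492" --pt "0.688 -0.619 0.034 0 0 -0.492" --pt "0.732 -0.567 0.034 0 0 -0.492" --pt "0.772 -0.512 0.034 0 0 -0.492" --fingers 1

```text
time: 0.72
eef_pos: [270.1, -355.1, 212.3]
eef_rot: [-3.141, -0.0, 0.612]
contact_force: [0.3, 0.5, 1.0]
finger_gap: 0.998
finger_force: 0.0
```

Emit:
play_rows --pt "0.807 -0.453 0.034 0 0 -0.492" --pt "0.838 -0.393 0.034 0 0 -0.492" --pt "0.865 -0.33 0.034 0 0 -0.492" --pt "0.887 -0.265 0.034 0 0 -0.492" --pt "0.904 -0.199 0.034 0 0 -0.492"

```text
time: 1.35
eef_pos: [390.7, -104.9, 202.3]
eef_rot: [3.141, -0.0, 0.981]
contact_force: [0.9, -0.3, -0.0]
finger_gap: 1.0
finger_force: 0.0
```

Emit:
play_rows --pt "0.916 -0.131 0.034 0 0 -0.492" --pt "0.924 -0.064 0.034 0 0 -0.492" --pt "0.926 0.005 0.034 0 0 -0.491" --pt "0.923 0.073 0.033 0 0 -0.492" --pt "0.915 0.141 0.034 0 0 -0.491"

```text
time: 1.98
eef_pos: [511.4, 145.3, 191.9]
eef_rot: [-3.141, 0.0, 1.35]
contact_force: [1.0, -1.4, 0.1]
finger_gap: 1.002
finger_force: 0.0
```

Emit:
play_rows --pt "0.902 0.207 0.033 0 0 -0.492" --pt "0 0 0 0 0 0" --pt "0 0 0 0 0 0"

```text
time: 2.35
eef_pos: [534.2, 193.1, 189.5]
eef_rot: [-3.14, 0.001, 1.421]
contact_force: [-0.5, -1.2, 0.1]
finger_gap: 1.001
finger_force: 0.0
```

Run:
```python
from h import *
np.set_printoptions(precision=3,suppress=True)
s=sensors.state();print(s['time'],s['eef_pos'],s['eef_rot'],s['joint_pos'])
c=snap('wrist','w1');print(c['fx'],c['dist'],np.array(c['world_from_camera']))
crop('w1','w1v',0,0,640,400,1.25)
```

```text
2.35 [534.211 193.101 189.526] [-3.14   0.001  1.421] [ 0.326  0.382  1.783 -0.     0.978  0.476]
306.3002399139731 [-0.056  0.     0.     0.     0.   ] [[  0.989  -0.143  -0.042 544.424]
 [ -0.149  -0.951  -0.27  267.781]
 [ -0.002   0.273  -0.962 351.727]
 [  0.      0.      0.      1.   ]]
```

View pics/w1v.png

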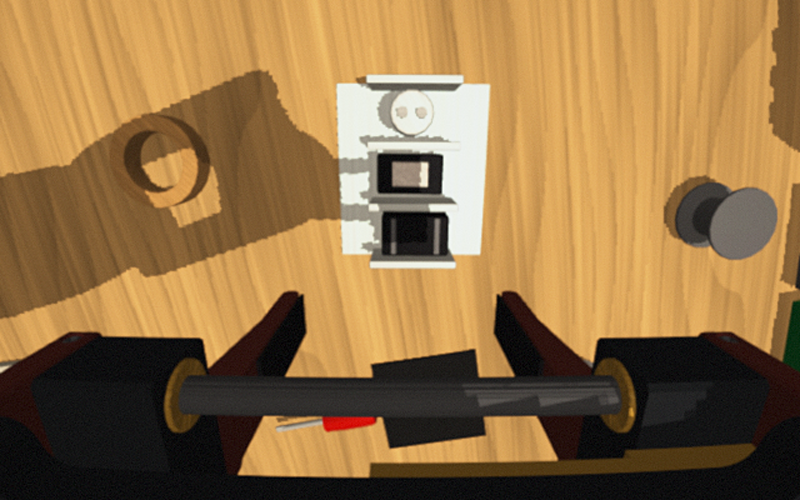

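The wrist view shows the rack plate at (337,84)–(490,84)–(482,254)–(343,254) and the pack top at about x 382–447, y 212–255, with the brass screws of the gripper below it. I'll refit the rack and pack from this.

Run:
```python
from fit import *
np.set_printoptions(precision=3,suppress=True)
rk,cn=np.load('poses.npy'); c=load('w1')
f=lambda a:(np.array(a,float)+.5)/1.25-.5
r2,res=fit(c,[[65,75,4],[65,-75,4],[-65,-75,4],[-65,75,4]],f([[490,84],[482,254],[343,254],[337,84]]),rk);print(r2,rk,res)
q=ray(c,f([[382,212],[447,212],[381,254],[448,254]]),42);print(q)
Ri=R.from_euler('z',-r2[2]); print(Ri.apply(q-np.r_[r2[:2],0]))
t=T(r2,[[0,-48,0]])[0];print(t)
P=plan(544,194,80,r2[2]+np.pi/2)
```

```text
[552.045 242.404  -0.147] [550.781 241.26   -0.15 ] [[ 0.085 -0.014]
 [-0.697 -0.102]
 [ 0.57   0.038]
 [-0.017  0.025]]
[[521.789 218.05   42.   ]
 [574.287 210.201  42.   ]
 [515.222 182.985  42.   ]
 [570.984 174.631  42.   ]]
[[-26.352 -28.533  42.   ]
 [ 26.731 -28.588  42.   ]
 [-27.698 -64.182  42.   ]
 [ 28.686 -64.257  42.   ]]
[544.996 194.925   0.   ]
[[0.025, 0.081, 0.914, -0.005, 0.003, -0.01], [0.024, 0.08, 0.914, -0.004, 0.003, -0.009]]
```

Emit:
play_rows --pt "0.025 0.083 0.75 0 0 -0.01" --pt "0.024 0.083 0.75 0 0 -0.01" --pt "0 0 0.75 0 0 0" --pt "0 0 0.72 0 0 0" --pt "0 0 0 0 0 0"

```text
time: 3.02
eef_pos: [542.5, 192.7, 9.5]
eef_rot: [-3.135, 0.003, 1.422]
contact_force: [0.7, -0.2, -0.9]
finger_gap: 0.996
finger_force: 0.0
```

Emit:
play_rows --pt "0 0 0 0 0 0" --pt "0 0 0 0 0 0" --pt "0 0 0 0 0 0" --pt "0 0 0 0 0 0" --pt "0 0 0 0 0 0" --fingers 0.5 --squeeze 15

```text
time: 3.65
eef_pos: [546.3, 195.2, 13.3]
eef_rot: [3.14, -0.001, 1.424]
contact_force: [-0.8, -1.3, 8.5]
finger_gap: 0.635
finger_force: 15.0
```

Emit:
play_rows --pt "0 0 -0.1 0 0 0" --pt "0 0 -0.4 0 0 0" --pt "0 0 -0.8 0 0 0" --pt "0 0 -0.8 0 0 0" --pt "0 0 0 0 0 0" --squeeze 22

```text
time: 4.28
eef_pos: [547.6, 195.8, 141.7]
eef_rot: [3.135, -0.003, 1.424]
contact_force: [0.6, 0.7, -2.5]
finger_gap: 0.633
finger_force: 22.0
```

Run:
```python
from h import *
np.set_printoptions(precision=3,suppress=True)
for i in range(2): s=sensors.state();print(s['time'],s['eef_pos'],s['eef_rot'],s['contact_force'],s['finger_gap'])
P=plan(536,0,137,cs:=np.pi/2-.064)
plan(536,0,17,cs,pos=P[0],rot=P[1])
```

```text
4.275 [547.587 195.787 141.737] [ 3.135 -0.003  1.424] [ 0.563  0.667 -2.492] 0.6334624273658299
4.275 [547.587 195.787 141.737] [ 3.135 -0.003  1.424] [ 0.563  0.667 -2.492] 0.6334624273658299
[[-0.814, 0.071, 0.018, 0.011, -0.005, -0.137], [-0.815, 0.054, 0.018, 0.01, -0.005, -0.137], [-0.817, 0.038, 0.018, 0.011, -0.005, -0.138], [-0.817, 0.021, 0.019, 0.01, -0.005, -0.137]]
[[0.0, -0.0, 0.667, 0.0, 0.0, -0.0], [0.0, -0.0, 0.667, 0.0, 0.0, -0.0], [0.0, -0.0, 0.666, 0.0, 0.0, -0.0]]
```

Emit:
play_rows --pt "-0.81 0.071 0.018 0.011 -0.005 -0.137" --pt "-0.815 0.054 0.018 0.01 -0.005 -0.137" --pt "-0.817 0.038 0.018 0.011 -0.005 -0.138" --pt "-0.817 0.021 0.019 0.01 -0.005 -0.137" --pt "0 0 0 0 0 0"

```text
time: 4.9
eef_pos: [532.1, -3.3, 132.2]
eef_rot: [-3.132, 0.003, 1.503]
contact_force: [-0.4, 1.0, -2.7]
finger_gap: 0.635
finger_force: 22.0
```

Emit:
play_rows --pt "0 0 0.7 0 0 0" --pt "0 0 0.7 0 0 0" --pt "0 0 0.4 0 0 0" --pt "0 0 0.1 0 0 0" --pt "0 0 0 0 0 0"

```text
time: 5.52
eef_pos: [532.8, -0.3, 19.5]
eef_rot: [-3.134, 0.003, 1.507]
contact_force: [0.6, 0.6, -2.6]
finger_gap: 0.635
finger_force: 22.0
```

Emit:
play_rows --pt "0 0 0 0 0 0" --pt "0 0 0 0 0 0"

```text
time: 5.78
eef_pos: [533.8, -0.8, 20.8]
eef_rot: [-3.137, 0.003, 1.507]
contact_force: [0.4, -0.9, -1.9]
finger_gap: 0.64
finger_force: 22.0
```

Emit:
play_rows --pt "0 0 0.05 0 0 0" --pt "0 0 0.05 0 0 0" --pt "0 0 0 0 0 0" --pt "0 0 0 0 0 0"

```text
time: 6.28
eef_pos: [532.9, -0.9, 13.7]
eef_rot: [-3.135, 0.003, 1.507]
contact_force: [0.3, 0.6, -2.7]
finger_gap: 0.638
finger_force: 22.0
```

Emit:
play_rows --pt "0 0 0.02 0 0 0" --pt "0 0 0 0 0 0" --pt "0 0 0 0 0 0"

```text
time: 6.65
eef_pos: [533.0, -0.9, 12.5]
eef_rot: [-3.135, 0.003, 1.507]
contact_force: [-0.5, -0.2, -2.6]
finger_gap: 0.637
finger_force: 22.0
```

Emit:
play_rows --pt "0 0 0.02 -0.02 0.01 0" --pt "0 0 0 -0.02 0.01 0" --pt "0 0 0 0 0 0"

```text
time: 7.02
eef_pos: [532.9, -0.9, 11.4]
eef_rot: [-3.141, -0.0, 1.507]
contact_force: [0.7, -0.0, -1.4]
finger_gap: 0.634
finger_force: 22.0
```

Emit:
play_rows --pt "0 0 0.02 0 0 0" --pt "0 0 0 0 0 0" --pt "0 0 0 0 0 0"

```text
time: 7.4
eef_pos: [532.8, -0.9, 11.2]
eef_rot: [-3.141, -0.0, 1.507]
contact_force: [-4.7, -0.2, 10.8]
finger_gap: 0.635
finger_force: 22.0
```

Emit:
play_rows --pt "0 0 0 0 0 0" --pt "0 0 0 0 0 0" --pt "0 0 0 0 0 0" --pt "0 0 -0.3 0 0 0" --pt "0 0 -0.8 0 0 0" --fingers 1

```text
time: 8.02
eef_pos: [531.5, -0.9, 76.0]
eef_rot: [-3.137, -0.0, 1.507]
contact_force: [-0.4, -0.2, -0.2]
finger_gap: 0.998
finger_force: 0.0
```

Emit:
play_rows --pt "0 0 -0.9 0 0 0.95" --pt "0 0 0 0 0 0.95" --pt "0 0 0 0 0 0.95" --pt "0 0 0 0 0 0.95" --pt "0 0 0 0 0 0.95"

```text
time: 8.65
eef_pos: [533.2, -0.9, 131.4]
eef_rot: [3.141, -0.001, 0.79]
contact_force: [-0.3, 1.0, -0.4]
finger_gap: 0.998
finger_force: 0.0
```

Emit:
play_rows --pt "0 0 0 0 0 0.95" --pt "0 0 0 0 0 0.95" --pt "0 0 0 0 0 0.95" --pt "0 0 0 0 0 0.95" --pt "0 0 0 0 0 0.95"

```text
time: 9.28
eef_pos: [533.1, -0.9, 131.3]
eef_rot: [-3.141, -0.001, 0.077]
contact_force: [-0.2, 0.7, 0.6]
finger_gap: 0.994
finger_force: 0.0
```

Emit:
play_rows --pt "0 0 0 0 0 0.95" --pt "0 0 0 0 0 0" --pt "0 0 0 0 0 0" --pt "0 0 0 0 0 0"

```text
time: 9.78
eef_pos: [533.0, -0.9, 130.4]
eef_rot: [-3.141, 0.0, -0.059]
contact_force: [0.2, 0.6, -0.7]
finger_gap: 0.999
finger_force: 0.0
```

Run:
```python
from h import *
np.set_printoptions(precision=3,suppress=True)
s=sensors.state();print(s['time'],s['eef_pos'],s['eef_rot'],s['joint_pos'])
c=snap('wrist','w2');print(np.array(c['world_from_camera']))
crop('w2','w2v',0,0,640,400,1.25)
```

```text
9.775 [533.025  -0.942 130.417] [-3.141  0.    -0.059] [-0.024  0.421  1.897  0.     0.824  1.606]
[[ -0.059  -0.96   -0.273 606.557]
 [ -0.998   0.056   0.018  -4.844]
 [ -0.002   0.273  -0.962 292.707]
 [  0.      0.      0.      1.   ]]
```

View pics/w2v.png

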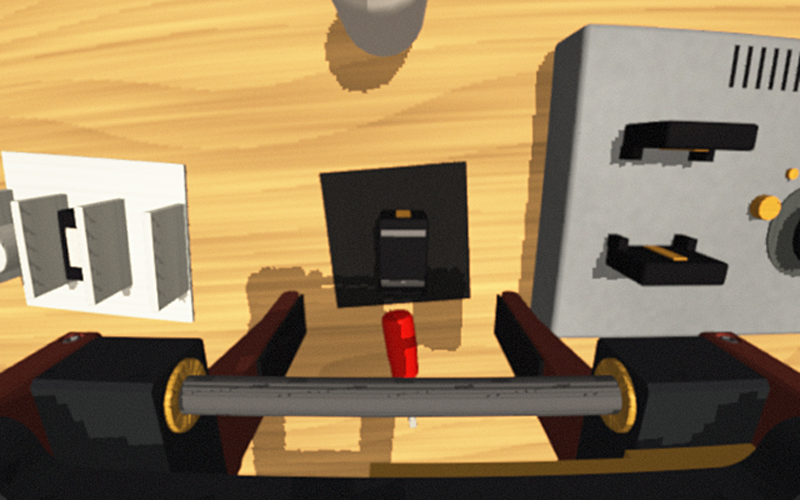

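The pack stands upright on the mat at about (403,250) in the view, and the screwdriver is clear of it. Next: grip it by its sides.

Emit:
play_rows --pt "0 0 0.7 0 0 0.03" --pt "0 0 0.7 0 0 0" --pt "0 0 0.4 0 0 0" --pt "0 0 0.17 0 0 0" --pt "0 0 0 0 0 0"

```text
time: 10.45
eef_pos: [532.8, -0.9, 11.7]
eef_rot: [-3.141, 0.001, -0.065]
contact_force: [-0.5, -0.6, 0.8]
finger_gap: 0.999
finger_force: 0.0
```

Emit:
play_rows --pt "0 0 0 0 0 0" --pt "0 0 0 0 0 0" --pt "0 0 0 0 0 0" --pt "0 0 0 0 0 0" --pt "0 0 0 0 0 0" --fingers 0.2 --squeeze 22

```text
time: 11.08
eef_pos: [533.0, -0.9, 12.1]
eef_rot: [-3.141, 0.0, -0.065]
contact_force: [0.4, -0.8, -0.5]
finger_gap: 0.473
finger_force: 0.0
```

Emit:
play_rows --pt "0 0 0 0 0 0" --pt "0 0 -0.2 0 0 0" --pt "0 0 -0.8 0 0 0" --pt "0 0 -0.8 0 0 0" --pt "0 0 -0.7 0 0 0"

```text
time: 11.7
eef_pos: [532.8, -0.9, 164.1]
eef_rot: [-3.141, -0.0, -0.065]
contact_force: [0.3, -0.5, -2.4]
finger_gap: 0.385
finger_force: 22.0
```

Emit:
play_rows --pt "0 0 0 0 0 0" --pt "0 0 0 0 0 0" --pt "0 0 0 0 0 0"

```text
time: 12.08
eef_pos: [531.7, -0.9, 160.3]
eef_rot: [-3.141, 0.004, -0.065]
contact_force: [0.4, 0.5, -2.3]
finger_gap: 0.385
finger_force: 22.0
```

Run:
```python
from fit import *
rk,cn=np.load('poses.npy')
print(T(cn,[[0,85,0],[-20,-35,0],[-20,-115,0]]))
n=T(cn,[[0,85,0]])[0]
plan(n[0],n[1],185,-.064,rot=[np.pi,0,-.065],pos=[533,-.9,163])
```

```text
[[ 566.5790559  -163.203519      0.        ]
 [ 538.97855998 -281.68648244    0.        ]
 [ 533.88450461 -361.52413395    0.        ]]
[[0.245, 0.888, -0.122, 0.0, 0.0, -0.002], [0.244, 0.888, -0.122, -0.0, 0.0, -0.002], [0.244, 0.887, -0.123, -0.0, 0.0, -0.003]]
```

Emit:
play_rows --pt "0.245 0.888 -0.122 0 0 -0.002" --pt "0.245 0.888 -0.122 0 0 -0.002" --pt "0.244 0.887 -0.122 0 0 -0.002" --pt "0 0 0 0 0 0" --pt "0 0 0 0 0 0"

```text
time: 12.7
eef_pos: [565.4, -162.8, 182.2]
eef_rot: [-3.14, 0.004, -0.065]
contact_force: [0.4, 0.6, -2.9]
finger_gap: 0.381
finger_force: 22.0
```

Emit:
play_rows --pt "0 0 0 0 0 0" --pt "0 0 0 0 0 0" --pt "0 0 0 0 0 0"

```text
time: 13.08
eef_pos: [566.6, -162.5, 183.9]
eef_rot: [-3.141, 0.001, -0.063]
contact_force: [-0.5, -0.0, -1.8]
finger_gap: 0.385
finger_force: 22.0
```

Run:
```python
from h import *
np.set_printoptions(precision=3,suppress=True)
s=sensors.state();print(s['time'],s['eef_pos'],s['eef_rot'],s['contact_force'])
c=snap('wrist','w3');print(np.array(c['world_from_camera']))
im=cv2.convertScaleAbs(cv2.imread('pics/w3.png'),alpha=1.4,beta=25)[60:300,220:620]
cv2.imwrite('pics/w3v.png',cv2.resize(im,None,fx=2,fy=2,interpolation=cv2.INTER_CUBIC))
```

```text
13.075 [ 566.588 -162.477  183.855] [-3.141  0.001 -0.063] [-0.471 -0.031 -1.791]
[[  -0.063   -0.96    -0.273  640.135]
 [  -0.998    0.06     0.019 -166.699]
 [  -0.002    0.274   -0.962  346.12 ]
 [   0.       0.       0.       1.   ]]
```

View pics/w3v.png

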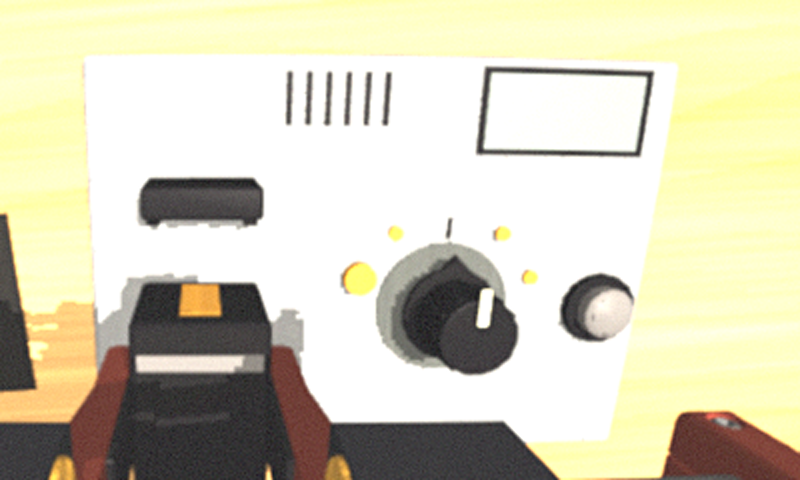

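This shows the nest's far block at about (200,200), the heads at (359,278) big, (396,232), (503,233) and (530,277), the key top at (607,313) and the knob top at (479,335). Now refit the console from it.

Run:
```python
from fit import *
np.set_printoptions(precision=2,suppress=True)
rk,cn=np.load('poses.npy'); c=load('w3')
h=lambda a,z:[-20+46*np.cos(a),-35+46*np.sin(a),z]
L=[h(1.222,63),h(.611,58),h(-.611,58),h(-1.222,58),[-20,-115,71],[-20,-35,101],[44.5,110.5,97],[44.5,59.5,97],[44.5,110.5,55],[44.5,59.5,55],[100,140,55],[100,-140,55]]
uv=(np.array([[359,277],[396,232.5],[503,233],[530,277],[608,313],[479,333],[140,188],[263,188],[149,179],[258,179],[86,56],[677,64]])+.5)/2-.5+[220,60]
for sel in (range(12),range(6),range(6,12),range(10)):
    sel=list(sel); p,res=fit(c,np.array(L)[sel],uv[sel],cn); print(p,np.abs(res).max(),T(p,[[0,85,0]])[0][:2]); 
    if len(sel)==12: print(res); np.save('cn2.npy',p)
print(cn,T(cn,[[0,85,0]])[0])
# far lower edge of the held pack's far end: tilt check
q=proj(c,[[0,0,0]])
```

```text
[ 561.34 -247.04   -0.06] 4.092200207290489 [ 566.18 -162.18]
[[ 0.91  1.91]
 [-0.03  0.64]
 [ 0.25  0.29]
 [ 0.51  0.12]
 [ 2.42  1.05]
 [ 0.24  2.9 ]
 [-1.17  0.21]
 [ 0.27 -0.16]
 [-1.23 -0.63]
 [-1.63 -0.95]
 [-4.09 -0.72]
 [ 2.83 -2.5 ]]
[ 562.99 -246.48   -0.07] 1.605873025432146 [ 568.84 -161.69]
[ 560.15 -247.54   -0.06] 3.740981706666048 [ 565.63 -162.72]
[ 561.65 -247.04   -0.05] 2.5552553159560603 [ 566.29 -162.17]
[ 561.17 -248.03   -0.06] [ 566.58 -163.2     0.  ]
```

Run:
```python
from fit import *
np.set_printoptions(precision=2,suppress=True)
c=load('w3')
P=[566.6,-162.5,-.064]; z0=184-10
L=[[28,17,z0],[28,-17,z0],[28,17,z0+38],[28,-17,z0+38]]
print((proj(c,T(P,L))-[220,60]+.5)*2-.5)
im=cv2.convertScaleAbs(cv2.imread('pics/w3.png'),alpha=2.5,beta=40)
a=cv2.resize(im[195:250,275:365],None,fx=6,fy=6,interpolation=cv2.INTER_CUBIC)
b=cv2.resize(im[140:178,280:370],None,fx=6,fy=6,interpolation=cv2.INTER_CUBIC)
cv2.imwrite('pics/pk.png',np.vstack([b[:,:540],a[:,:540]]))
```

```text
[[144.01 275.  ]
 [260.93 275.15]
 [129.34 317.13]
 [276.41 317.32]]
```

View pics/pk.png

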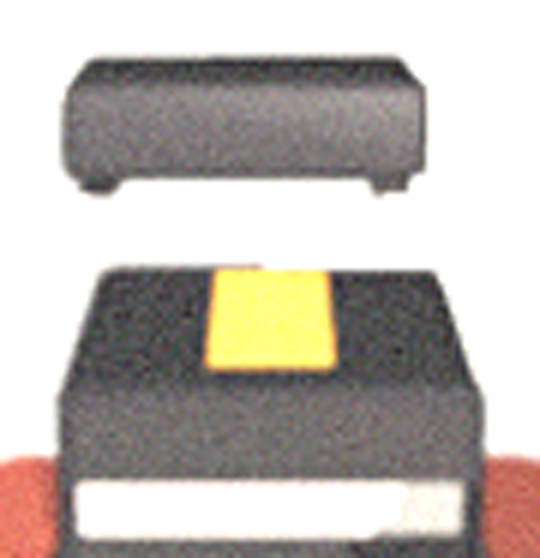

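The crop shows the block and pack edges clearly. The pack reads about 1–2 mm off its predicted pixels, which is within calibration. I'll go down to just above the nest's mouth and compare pack and block directly at equal depth.

Emit:
play_rows --pt "0 0 0.5 0 0 0" --pt "0 0 0.5 0 0 0" --pt "0 0 0.2 0 0 0" --pt "0 0 0 0 0 0" --pt "0 0 0 0 0 0"

```text
time: 13.75
eef_pos: [567.4, -163.5, 112.9]
eef_rot: [3.141, -0.001, -0.064]
contact_force: [0.1, -0.1, -3.5]
finger_gap: 0.386
finger_force: 22.0
```

Emit:
play_rows --pt "0 0 0 0 0 0" --pt "0 0 0 0 0 0" --pt "0 0 0 0 0 0" --pt "0 0 0 0 0 0"

```text
time: 14.25
eef_pos: [566.6, -163.2, 112.0]
eef_rot: [-3.141, 0.0, -0.064]
contact_force: [0.1, -0.4, -2.3]
finger_gap: 0.385
finger_force: 22.0
```

Run:
```python
from fit import *
np.set_printoptions(precision=2,suppress=True)
s=sensors.state();print(s['time'],s['eef_pos'],s['eef_rot'],s['contact_force'])
c=snap('wrist','w4')
P=list(s['eef_pos'][:2])+[s['eef_rot'][2]]; z0=s['eef_pos'][2]-10
print('pack',proj(c,T(P,[[28,17,z0],[28,-17,z0]])))
n=[567,-163,-.062]
print('block',proj(c,T(n,[[x,y,97] for x in(30.5,44.5) for y in(25.5,-25.5)])))
im=cv2.convertScaleAbs(cv2.imread('pics/w4.png'),alpha=2.2,beta=40)
v0,u0=140,270
cv2.imwrite('pics/w4v.png',cv2.resize(im[v0:v0+80,u0:u0+110],None,fx=7,fy=7,interpolation=cv2.INTER_CUBIC))
```

```text
14.25 [ 566.61 -163.24  111.99] [-3.14  0.   -0.06] [ 0.05 -0.36 -2.32]
pack [[291.69 197.22]
 [350.1  197.25]]
block [[277.5  190.51]
 [363.13 190.35]
 [276.57 167.18]
 [363.98 167.01]]
```

View pics/w4v.png

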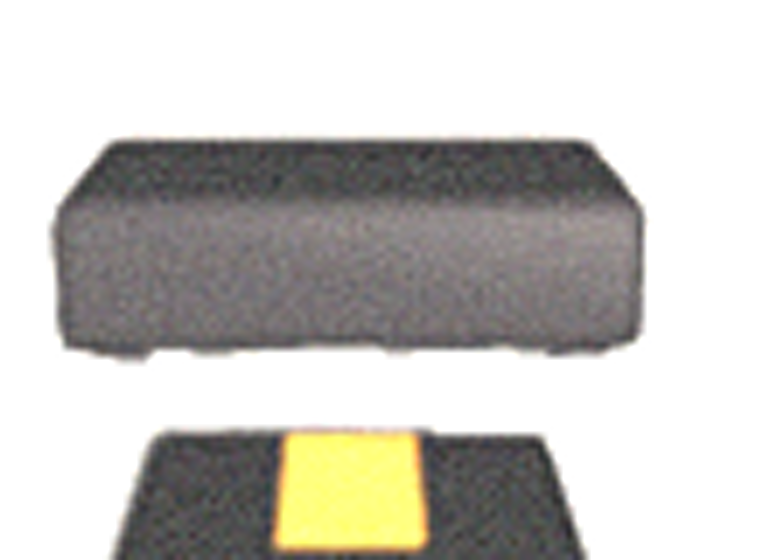

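The block's inner edge is at crop row 347 (full image 189.6) and the pack's bottom end edge at row 432 (201.7). Their centres match laterally within about 0.2 px. So the pack has to move about +1.7 mm in x before it goes in.

Emit:
play_rows --pt "0.028 0 0 0 0 0" --pt "0 0 0.06 0 0 0" --pt "0 0 0.06 0 0 0" --pt "0 0 0.06 0 0 0" --pt "0 0 0 0 0 0"

```text
time: 14.92
eef_pos: [567.9, -163.3, 100.6]
eef_rot: [-3.141, 0.001, -0.064]
contact_force: [-1.0, 0.1, -2.4]
finger_gap: 0.385
finger_force: 22.0
```

Emit:
play_rows --pt "0 0 0.06 0 0 0" --pt "0 0 0.06 0 0 0" --pt "0 0 0 0 0 0"

```text
time: 15.3
eef_pos: [568.0, -163.3, 93.5]
eef_rot: [-3.141, 0.001, -0.064]
contact_force: [0.3, -0.5, -2.1]
finger_gap: 0.385
finger_force: 22.0
```

Emit:
play_rows --pt "0 0 0.06 0 0 0" --pt "0 0 0.06 0 0 0" --pt "0 0 0.06 0 0 0" --pt "0 0 0.05 0 0 0" --pt "0 0 0 0 0 0"

```text
time: 15.92
eef_pos: [568.1, -163.3, 79.7]
eef_rot: [-3.141, 0.001, -0.064]
contact_force: [-0.1, -0.5, -2.7]
finger_gap: 0.386
finger_force: 22.0
```

Emit:
play_rows --pt "0 0 0.06 0 0 0" --pt "0 0 0.06 0 0 0" --pt "0 0 0 0 0 0"

```text
time: 16.3
eef_pos: [568.0, -163.2, 72.5]
eef_rot: [-3.141, 0.001, -0.064]
contact_force: [-0.4, 0.4, -2.6]
finger_gap: 0.385
finger_force: 22.0
```

Emit:
play_rows --pt "0 0 0.05 0 0 0" --pt "0 0 0.04 0 0 0" --pt "0 0 0 0 0 0"

```text
time: 16.68
eef_pos: [568.1, -163.3, 67.2]
eef_rot: [-3.141, 0.001, -0.064]
contact_force: [-0.4, -0.2, -2.3]
finger_gap: 0.388
finger_force: 22.0
```

Emit:
play_rows --pt "0 0 0.02 0 0 0" --pt "0 0 0 0 0 0" --pt "0 0 0 0 0 0"

```text
time: 17.05
eef_pos: [568.3, -163.4, 66.3]
eef_rot: [-3.141, 0.0, -0.065]
contact_force: [0.6, 0.9, -2.6]
finger_gap: 0.385
finger_force: 22.0
```

Emit:
play_rows --pt "0 0 0.02 0 0 0" --pt "0 0 0 0 0 0" --pt "0 0 0 0 0 0"

```text
time: 17.42
eef_pos: [568.2, -163.3, 65.0]
eef_rot: [-3.141, 0.001, -0.064]
contact_force: [-0.3, -0.3, -2.4]
finger_gap: 0.385
finger_force: 22.0
```

Emit:
play_rows --pt "0 0 0.02 0 0 0" --pt "0 0 0 0 0 0" --pt "0 0 0 0 0 0"

```text
time: 17.8
eef_pos: [568.3, -163.3, 65.0]
eef_rot: [-3.141, 0.0, -0.064]
contact_force: [-3.5, 1.6, 9.8]
finger_gap: 0.387
finger_force: 22.0
```

Emit:
play_rows --pt "0 0 0.02 0 0 0" --pt "0 0 0 0 0 0" --pt "0 0 0 0 0 0"

```text
time: 18.18
eef_pos: [568.3, -163.3, 65.0]
eef_rot: [-3.141, 0.0, -0.064]
contact_force: [-7.2, 2.3, 20.4]
finger_gap: 0.383
finger_force: 22.0
```

Emit:
play_rows --pt "0 0 -0.02 0 0 0" --pt "0 0 0 0 0 0" --pt "0 0 0 0 0 0" --pt "0 0 0 0 0 0" --pt "0 0 0 0 0 0" --fingers 0.7

```text
time: 18.8
eef_pos: [568.2, -163.3, 63.6]
eef_rot: [-3.141, 0.001, -0.064]
contact_force: [-0.7, -0.2, -0.2]
finger_gap: 0.703
finger_force: 0.0
```

Emit:
play_rows --pt "0 0 -0.2 0 0 0" --pt "0 0 -0.7 0 0 0" --pt "0 0 -0.8 0 0 0" --pt "0 0 0 0 0 0" --pt "0 0 0 0 0 0"

```text
time: 19.42
eef_pos: [568.1, -163.3, 166.2]
eef_rot: [-3.141, 0.0, -0.064]
contact_force: [-0.9, 0.7, 0.6]
finger_gap: 0.703
finger_force: 0.0
```

Run:
```python
from h import *
from fit import T
np.set_printoptions(precision=2,suppress=True)
s=sensors.state();print(s['time'],s['eef_pos'],s['eef_rot'],s['contact_force'],s['joint_pos'])
rk,cn=np.load('poses.npy'); cn[:2]+=[1.2,0]; np.save('cn3.npy',cn)
k=T(cn,[[-20,-35,0]])[0]; print(k)
plan(k[0],k[1],166,-.064)
```

```text
19.425 [ 568.06 -163.29  166.19] [-3.14  0.   -0.06] [-0.92  0.72  0.57] [-0.3   0.44  1.75  0.    0.95  1.33]
[ 540.18 -281.69    0.  ]
[[-0.112, 0.666, 0.001, -0.0, 0.0, -0.001], [-0.112, 0.667, 0.001, -0.001, 0.0, -0.001], [-0.113, 0.666, 0.001, -0.0, 0.0, -0.001]]
```

Emit:
play_rows --pt "-0.112 0.666 0 0 0 0" --pt "-0.112 0.667 0 0 0 0" --pt "-0.113 0.666 0 0 0 0" --pt "0 0 0 0 0 0" --pt "0 0 0 0 0 0" --fingers 0.9

```text
time: 20.05
eef_pos: [539.6, -281.0, 164.6]
eef_rot: [-3.14, 0.003, -0.065]
contact_force: [0.7, 0.3, -0.2]
finger_gap: 0.898
finger_force: 0.0
```

Run:
```python
from h import *
s=sensors.state();print(s['time'],s['eef_pos'],s['eef_rot'])
c=snap('wrist','w5'); t=snap('top','top1'); sc=snap('scene','scene1')
a=cv2.convertScaleAbs(cv2.imread('pics/w5.png'),alpha=1.3,beta=20)[60:360,100:500]
b=cv2.convertScaleAbs(cv2.imread('pics/scene1.png'),alpha=1.6,beta=20)[130:280,130:330]
cv2.imwrite('pics/v5.png',np.hstack([a,cv2.resize(b,(400,300),interpolation=cv2.INTER_CUBIC)]))
```

```text
20.05 [ 539.63884328 -281.0396704   164.63062735] [-3.14000860e+00  2.53277700e-03 -6.50054767e-02]
```

View pics/v5.png

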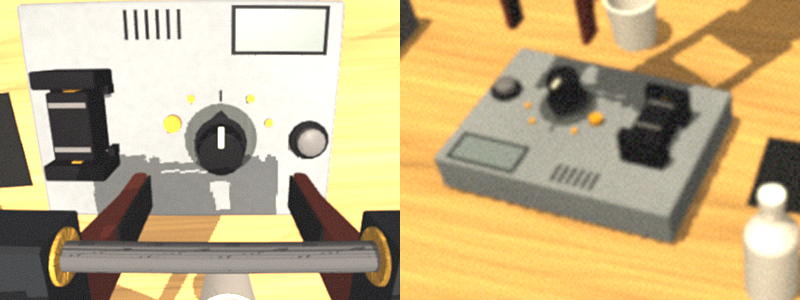

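The pack sits between both end blocks, at (78,125) in the left half and (655,120) in the right. The knob top is at about (220,148) with its line up, and the key at (308,140). Next I'll check the knob axis from these points.

Run:
```python
from fit import *
np.set_printoptions(precision=2,suppress=True)
c=load('w5'); cn=np.load('cn3.npy'); o=np.array([100,60])
h=lambda a,z:[-20+46*np.cos(a),-35+46*np.sin(a),z]
L=[h(1.222,63),h(.611,58),h(-.611,58),h(-1.222,58),[-20,-115,71]]
uv=np.array([[173,124],[191,98.5],[250.5,98.5],[268,123],[308.5,140]])+o
p,r=fit(c,L,uv,cn);print(p,r);print('knob',T(p,[[-20,-35,0],[-20,-115,0],[0,85,0]]),T(cn,[[-20,-35,0],[-20,-115,0],[0,85,0]]))
# big-head centroid by colour for refinement
px=cv2.cvtColor(c['pixels'].astype(np.uint8),cv2.COLOR_RGB2HSV); m=cv2.inRange(px,(15,120,80),(35,255,255)); n,l,st,ce=cv2.connectedComponentsWithStats(m)
print([(st[i,4],ce[i]) for i in range(1,n) if 8<st[i,4]<600 and 270>ce[i][0]-0>0 or (8<st[i,4]<600)][:12])
print(ray(c,np.array([[220,149]])+o,101))
```

```text
[ 561.6  -247.08   -0.06] [[-1.52  0.23]
 [-0.73 -0.08]
 [-0.1  -0.47]
 [ 0.69 -0.57]
 [ 3.77  3.04]]
knob [[ 539.61 -280.86    0.  ]
 [ 534.98 -360.73    0.  ]
 [ 566.52 -162.22    0.  ]] [[ 540.18 -281.69    0.  ]
 [ 535.08 -361.52    0.  ]
 [ 567.78 -163.2     0.  ]]
[(np.int32(31), array([169.35, 150.74])), (np.int32(52), array([290.5, 158.5])), (np.int32(55), array([350.25, 158.44])), (np.int32(254), array([271.83, 183.59])), (np.int32(52), array([368.5, 182.5])), (np.int32(34), array([176.62, 221.91])), (np.int32(294), array([633.52, 281.18])), (np.int32(197), array([184.61, 280.61]))]
[[ 543.96 -280.69  101.  ]]
```

Emit:
play_rows --pt "0 0 0.6 0 0 0" --pt "0 0 0.6 0 0 0" --pt "0 0 0.23 0 0 0" --pt "0 0 0 0 0 0" --pt "0 0 0 0 0 0"

```text
time: 20.82
eef_pos: [541.3, -282.0, 81.3]
eef_rot: [3.141, -0.001, -0.064]
contact_force: [-0.0, -0.5, 0.6]
finger_gap: 0.899
finger_force: 0.0
```

Emit:
play_rows --pt "0 0 0 0 0 0" --pt "0 0 0 0 0 0" --pt "0 0 0 0 0 0" --pt "0 0 0 0 0 0" --pt "0 0 0 0 0 0" --fingers 0.2 --squeeze 40

```text
time: 21.45
eef_pos: [540.3, -281.8, 80.1]
eef_rot: [-3.141, 0.0, -0.064]
contact_force: [0.7, -0.2, 1.6]
finger_gap: 0.401
finger_force: 40.0
```

Emit:
play_rows --pt "0 0 0 0 0 0" --pt "0 0 0 0 0 0" --pt "0 0 0 0 0 0"

```text
time: 21.82
eef_pos: [540.4, -281.8, 80.1]
eef_rot: [-3.141, 0.0, -0.064]
contact_force: [-0.4, -0.3, 0.8]
finger_gap: 0.404
finger_force: 40.0
```

Emit:
play_rows --pt "0 0 0.04 0 0 0" --pt "0 0 0.04 0 0 0" --pt "0 0 0.04 0 0 0" --pt "0 0 0 0 0 0" --pt "0 0 0 0 0 0"

```text
time: 22.45
eef_pos: [540.5, -281.8, 73.5]
eef_rot: [-3.141, 0.0, -0.064]
contact_force: [-3.5, 0.1, 9.4]
finger_gap: 0.4
finger_force: 40.0
```

Emit:
play_rows --pt "0 0 0.018 0 0 0" --pt "0 0 0 0 0 0" --pt "0 0 0 0 0 0"

```text
time: 22.82
eef_pos: [540.5, -281.8, 72.6]
eef_rot: [-3.142, 0.0, -0.064]
contact_force: [-2.2, 0.5, 10.5]
finger_gap: 0.401
finger_force: 40.0
```

Emit:
play_rows --pt "0 0 0 0 0 -0.3" --pt "0 0 0 0 0 -0.5" --pt "0 0 0 0 0 -0.6" --pt "0 0 0 0 0 -0.6" --pt "0 0 0 0 0 0"

```text
time: 23.45
eef_pos: [540.5, -281.9, 72.6]
eef_rot: [3.142, 0.0, 0.237]
contact_force: [-3.7, 1.5, 10.2]
finger_gap: 0.402
finger_force: 40.0
```

Run:
```python
from h import *
s=sensors.state();print(s['eef_rot'],s['contact_force'],s['moment'])
```

```text
[3.14152725e+00 1.28877469e-05 2.36654563e-01] [-3.66353314  1.5320786  10.21641894] [0.07827297 0.61593906 0.05997088]
```

Emit:
play_rows --pt "0 0 0 0 0 -0.6" --pt "0 0 0 0 0 -0.7" --pt "0 0 0 0 0 -0.7" --pt "0 0 0 0 0 -0.7" --pt "0 0 0 0 0 -0.7"

```text
time: 24.08
eef_pos: [540.5, -282.0, 72.6]
eef_rot: [3.141, 0.0, 0.749]
contact_force: [-2.9, -1.0, 9.5]
finger_gap: 0.406
finger_force: 40.0
```

Emit:
play_rows --pt "0 0 0 0 0 -0.7" --pt "0 0 0 0 0 -0.7" --pt "0 0 0 0 0 -0.7" --pt "0 0 0 0 0 -0.647" --pt "0 0 0 0 0 0"

```text
time: 24.7
eef_pos: [540.6, -282.0, 72.6]
eef_rot: [3.141, 0.0, 1.159]
contact_force: [-2.5, -0.2, 10.2]
finger_gap: 0.404
finger_force: 40.0
```

Run:
```python
from h import *
s=sensors.state();print(s['eef_pos'],s['eef_rot'],s['contact_force'],s['moment'])
c=snap('wrist','w6'); s=snap('top','top2')
```

```text
[ 540.56278242 -282.04443546   72.6424753 ] [3.14130699e+00 2.02641956e-04 1.15880828e+00] [-2.47506862 -0.2145676  10.17495291] [-0.09361418  0.51625494  0.05098206]
```

Emit:
play_rows --pt "0 0 -0.03 0 0 0" --pt "0 0 -0.03 0 0 0" --pt "0 0 -0.04 0 0 0" --pt "0 0 -0.03 0 0 0" --pt "0 0 0 0 0 0"

```text
time: 25.42
eef_pos: [540.5, -282.0, 79.7]
eef_rot: [3.141, 0.0, 1.158]
contact_force: [-0.8, -2.3, 3.7]
finger_gap: 0.399
finger_force: 40.0
```

Emit:
play_rows --pt "0 0 0 0 0 0" --pt "0 0 0 0 0 0" --pt "0 0 0 0 0 0" --pt "0 0 0 0 0 0" --fingers 0.8

```text
time: 25.92
eef_pos: [540.3, -281.6, 79.4]
eef_rot: [-3.141, -0.0, 1.158]
contact_force: [0.2, 0.5, 0.7]
finger_gap: 0.792
finger_force: 0.0
```

Emit:
play_rows --pt "0 0 -0.4 0 0 0" --pt "0 0 -0.8 0 0 0" --pt "0 0 -0.5 0 0 0" --pt "0 0 0 0 0 0" --pt "0 0 0 0 0 0"

```text
time: 26.55
eef_pos: [539.7, -281.4, 180.5]
eef_rot: [-3.14, -0.0, 1.158]
contact_force: [-0.1, 0.4, -0.4]
finger_gap: 0.801
finger_force: 0.0
```

Run:
```python
from fit import *
np.set_printoptions(precision=2,suppress=True)
s=sensors.state();print(s['time'],s['eef_pos'],s['eef_rot'],s['joint_pos'])
c=snap('wrist','w7'); snap('top','top3'); snap('scene','scene3')
cn=np.load('cn3.npy'); k=T(cn,[[-20,-35,0]])[0]
for nm in('w7','top3','scene3','top0','scene0'):
    c=load(nm); g=cv2.cvtColor(c['pixels'].astype(np.uint8),cv2.COLOR_RGB2GRAY).astype(float)
    # brightness along the knob-top circle r=11 mm, as a function of console angle, for knob out (101) and in (93)
    a=np.arange(-1.6,1.61,.08)
    for z in (101,):
        v=[]
        for x in a:
            uv=proj(c,[[k[0]+r*np.cos(x+cn[2]),k[1]+r*np.sin(x+cn[2]),z] for r in(8,10,12,14)])
            v.append(max(g[int(round(q[1])),int(round(q[0]))] if 0<=q[1]<400 and 0<=q[0]<640 else -1 for q in uv))
        v=np.array(v); print(nm,z,'peak at',a[v.argmax()],v.max(),np.median(v), v[::4])
```

```text
26.55 [ 539.72 -281.37  180.52] [-3.14 -0.    1.16] [-0.5   0.45  1.7   0.    1.   -0.09]
w7 101 peak at 1.3600000000000025 179.0 18.0 [ 17.  15.  15.  19.  18.  18.  20.  18.  20. 176. 150.]
top3 101 peak at 1.2000000000000024 69.0 50.0 [51. 50. 51. 50. 49. 39. 27. 28. 51. 69. 45.]
scene3 101 peak at 1.2800000000000025 66.0 18.0 [20. 20. 13. 18. 12. 16. 15. 21. 33. 66. 66.]
top0 101 peak at -0.1599999999999988 114.0 34.0 [ 32.  32.  33.  53.  93. 114.  92.  49.  33.  34.  32.]
scene0 101 peak at -0.07999999999999874 120.0 37.0 [ 30.  26.  27.  55. 112. 120.  80.  24.  15.  13.  14.]
```

Run:
```python
from fit import *
np.set_printoptions(precision=2,suppress=True)
cn=np.load('cn3.npy'); k=T(cn,[[-20,-35,0]])[0]; c=load('w7')
g=cv2.cvtColor(c['pixels'].astype(np.uint8),cv2.COLOR_RGB2GRAY)
m=np.zeros_like(g); cen=proj(c,[[k[0],k[1],101]])[0]; print(cen)
cv2.circle(m,tuple(int(round(x)) for x in cen),32,255,-1)
b=((g>110)&(m>0)).astype(np.uint8); n,l,st,ce=cv2.connectedComponentsWithStats(b); print(st[1:],ce[1:])
for i in range(1,n):
    if st[i,4]<20: continue
    v,u=np.where(l==i); q=ray(c,np.c_[u,v],101)[:,:2]; w=np.linalg.eigh(np.cov((q-q.mean(0)).T)); d=w[1][:,1]; e=(q-q.mean(0))@d
    print(i,'angle',(np.arctan2(d[1],d[0])-cn[2]+np.pi/2)%np.pi-np.pi/2,'len',np.ptp(e),'mid',q.mean(0)-k[:2])
d=np.abs(g.astype(int)); 
# key: grey dome centroid
for z in (71,):
    uv=proj(c,T(cn,[[-20,-115,z]]))[0]; print('key px',uv)
```

```text
[322.18 210.49]
[[319 184   5  20  98]
 [291 203  64  40 828]] [[320.96 193.5 ]
 [323.94 228.92]]
1 angle 1.2225072297158333 len 15.931203188214115 mid [ 4.86 13.64]
2 angle -0.23759287306628973 len 52.58657709107139 mid [ -5.16 -15.51]
key px [349.47 274.03]
```

The knob's white line now measures 1.2225 rad, at the big head. Next, the key.

Run:
```python
from h import *
s=sensors.state(); print(s['eef_pos'])
P=plan(534.8,-361.4,180,1.158,n=2,pos=[540.3,-281.6,181],rot=[np.pi,0,1.158])
```

```text
[ 539.52232943 -281.29027087  179.93645132]
[[-0.628, 0.225, 0.008, 0.0, 0.0, 0.0], [-0.627, 0.225, 0.009, 0.0, 0.0, 0.0]]
```

Emit:
play_rows --pt "-0.628 0.225 0 0 0 0" --pt "-0.627 0.225 0 0 0 0" --pt "0 0 0.5 0 0 0" --pt "0 0 0.5 0 0 0" --pt "0 0 0 0 0 0" --fingers 0 --squeeze 10

```text
time: 27.32
eef_pos: [532.8, -360.3, 118.2]
eef_rot: [-3.135, -0.001, 1.157]
contact_force: [0.4, 0.3, 0.0]
finger_gap: 0.27
finger_force: 0.0
```

Emit:
play_rows --pt "0 0 0.3 0 0 0" --pt "0 0 0.3 0 0 0" --pt "0 0 0 0 0 0" --pt "0 0 0 0 0 0" --pt "0 0 0 0 0 0"

```text
time: 27.95
eef_pos: [535.3, -361.8, 86.3]
eef_rot: [3.141, 0.0, 1.158]
contact_force: [0.0, -0.0, 0.3]
finger_gap: 0.006
finger_force: 0.0
```

Emit:
play_rows --pt "0 0 0 0 0 0" --pt "0 0 0 0 0 0" --pt "0 0 0 0 0 0"

```text
time: 28.32
eef_pos: [534.9, -361.6, 85.7]
eef_rot: [-3.141, -0.0, 1.158]
contact_force: [-0.8, -0.6, -0.1]
finger_gap: 0.008
finger_force: 0.0
```

Emit:
play_rows --pt "0 0 0.1 0 0 0" --pt "0 0 0.1 0 0 0" --pt "0 0 0 0 0 0" --pt "0 0 0 0 0 0"

```text
time: 28.82
eef_pos: [534.8, -361.5, 73.4]
eef_rot: [-3.141, -0.0, 1.158]
contact_force: [0.5, -0.7, -0.1]
finger_gap: 0.01
finger_force: 0.0
```

Emit:
play_rows --pt "0 0 0.02 0 0 0" --pt "0 0 0 0 0 0" --pt "0 0 0 0 0 0"

```text
time: 29.2
eef_pos: [534.9, -361.6, 72.4]
eef_rot: [-3.141, -0.0, 1.158]
contact_force: [0.8, -0.6, 0.2]
finger_gap: 0.006
finger_force: 0.0
```

Emit:
play_rows --pt "0 0 0.02 0 0 0" --pt "0 0 0 0 0 0" --pt "0 0 0 0 0 0"

```text
time: 29.58
eef_pos: [534.9, -361.6, 71.3]
eef_rot: [-3.141, -0.0, 1.158]
contact_force: [-0.3, -0.1, 1.2]
finger_gap: 0.005
finger_force: 0.6
```

Emit:
play_rows --pt "0 0 0.01 0 0 0" --pt "0 0 0 0 0 0" --pt "0 0 0 0 0 0"

```text
time: 29.95
eef_pos: [534.9, -361.6, 70.7]
eef_rot: [-3.141, -0.0, 1.158]
contact_force: [-1.1, 0.1, 2.0]
finger_gap: 0.006
finger_force: 1.1
```

Emit:
play_rows --pt "0 0 0.017 0 0 0" --pt "0 0 0 0 0 0" --pt "0 0 0 0 0 0"

```text
time: 30.32
eef_pos: [534.9, -361.6, 69.7]
eef_rot: [-3.141, -0.0, 1.158]
contact_force: [-0.0, 0.1, 4.3]
finger_gap: 0.006
finger_force: 1.9
```

Emit:
play_rows --pt "0 0 0.017 0 0 0" --pt "0 0 0 0 0 0" --pt "0 0 0 0 0 0"

```text
time: 30.7
eef_pos: [534.9, -361.6, 68.6]
eef_rot: [-3.141, -0.0, 1.158]
contact_force: [-0.4, 0.4, 4.4]
finger_gap: 0.004
finger_force: 2.1
```

Emit:
play_rows --pt "0 0 0.017 0 0 0" --pt "0 0 0 0 0 0" --pt "0 0 0 0 0 0"

```text
time: 31.08
eef_pos: [534.9, -361.6, 67.4]
eef_rot: [-3.141, -0.0, 1.158]
contact_force: [-0.1, -0.8, 4.3]
finger_gap: 0.004
finger_force: 1.8
```

Emit:
play_rows --pt "0 0 0.01 0 0 0" --pt "0 0 0 0 0 0" --pt "0 0 0 0 0 0"

```text
time: 31.45
eef_pos: [534.9, -361.6, 66.9]
eef_rot: [-3.141, -0.0, 1.158]
contact_force: [1.0, -1.4, 4.1]
finger_gap: 0.004
finger_force: 1.6
```

Emit:
play_rows --pt "0 0 0.01 0 0 0" --pt "0 0 0 0 0 0" --pt "0 0 0 0 0 0"

```text
time: 31.82
eef_pos: [534.8, -361.6, 66.3]
eef_rot: [-3.141, -0.0, 1.158]
contact_force: [0.4, -1.3, 2.8]
finger_gap: 0.003
finger_force: 1.4
```

Emit:
play_rows --pt "0 0 0.008 0 0 0" --pt "0 0 0 0 0 0" --pt "0 0 0 0 0 0"

```text
time: 32.2
eef_pos: [534.8, -361.5, 65.8]
eef_rot: [-3.141, -0.0, 1.158]
contact_force: [0.9, -0.8, 2.8]
finger_gap: 0.007
finger_force: 1.3
```

Travel is about 5.2 mm and the force has dropped to about 2.6 N, so this is past the click. Lifting off.

Emit:
play_rows --pt "0 0 -0.05 0 0 0" --pt "0 0 -0.1 0 0 0" --pt "0 0 -0.3 0 0 0" --pt "0 0 -0.8 0 0 0" --pt "0 0 -0.8 0 0 0"

```text
time: 32.83
eef_pos: [534.3, -361.2, 190.6]
eef_rot: [-3.14, -0.0, 1.158]
contact_force: [0.3, -0.3, -0.2]
finger_gap: 0.003
finger_force: 0.0
```

Emit:
play_rows --pt "0 0 0 0 0 0" --pt "0 0 0 0 0 0" --pt "0 0 0 0 0 0" --pt "0 0 0 0 0 0"

```text
time: 33.33
eef_pos: [534.2, -361.1, 187.5]
eef_rot: [-3.139, -0.001, 1.158]
contact_force: [0.1, -0.1, 0.5]
finger_gap: 0.006
finger_force: 0.0
```

Run:
```python
from fit import *
np.set_printoptions(precision=2,suppress=True)
s=sensors.state();print(s['time'],s['eef_pos'],s['contact_force'])
c=snap('wrist','w9'); cn=np.load('cn3.npy'); k=T(cn,[[-20,-35,0]])[0]
g=cv2.cvtColor(c['pixels'].astype(np.uint8),cv2.COLOR_RGB2GRAY); cen=proj(c,[[k[0],k[1],101]])[0]; print(cen)
m=np.zeros_like(g); cv2.circle(m,tuple(int(round(x)) for x in cen),30,255,-1)
n,l,st,ce=cv2.connectedComponentsWithStats(((g>110)&(m>0)).astype(np.uint8))
for i in range(1,n):
    if st[i,4]<20: continue
    v,u=np.where(l==i); q=ray(c,np.c_[u,v],101)[:,:2]; w=np.linalg.eigh(np.cov((q-q.mean(0)).T)); d=w[1][:,1]
    print(i,st[i,4],'angle',(np.arctan2(d[1],d[0])-cn[2]+np.pi/2)%np.pi-np.pi/2,'len',np.ptp((q-q.mean(0))@d),'mid',q.mean(0)-k[:2])
```

```text
33.325 [ 534.23 -361.1   187.5 ] [ 0.08 -0.12  0.52]
[288.15 116.36]
1 139 angle 1.2221589304561853 len 16.352241388722422 mid [ 4.87 13.7 ]
```

```bash
python3 -c "
from station import ctrl
print(ctrl.close_job())"
```

```text
the job is handed in; nothing more can be done
None
```

I handed the job in at 33 s with all steps done; I don't have the judge's result. The pack stands fully down in the nest, the knob is back out and points at the big brass head (measured at 1.222 rad). I pressed the key about 5 mm, past its click and short of its stop, and let it up.

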